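Spin the plating turntable and brake it on its index mark

TASK

Check that the plating turntable runs freely: flick its upright peg with a fingertip so that the disc spins counter-clockwise (seen from above) and carries the peg right past the fixed pointer at least once with nothing touching it. Then, on a later pass while it is still turning, brake the disc with a fingertip so that it stops, at the first attempt, with the peg at the pointer; do not push it round to the mark afterwards, and take the finger away so that it stays there. Leave the dish in the middle of the disc and the things around alone.

Things in the scene. Friction and masses are not known exactly. Their poses are not given: they have to be found in the camera images.
- turntable: the plating turntable's fixed grey foot (170 mm across); origin on the bench under the disc's axis. The turntable may stand at any yaw; its pointer lies along the foot's own -x axis. The pointer is a steel post 14 x 20 mm, 135 to 151 mm from the axis and 68 mm high, with a small wedge pointing inwards, ending 6 mm outside the disc. It is fixed.
- spindle (a joint): angle of the disc in rad, counter-clockwise from above positive, counted on through whole turns. The peg is exactly at the pointer at 0 and at every whole turn (6.283, 12.566 ...). It starts between -5.3 and -1.0, at rest. Bearing: unlimited, low friction, so it coasts for several seconds (about 0.2 to 0.45 rad/s lost each second) and stays where it stops.
- disc: round flat aluminium disc, 230 mm across and 10 mm thick, about 1.6 kg, with the peg; origin on the axis at its underside, 50 mm over the bench; its flat top is 60 mm over the bench and turns about the vertical axis. The peg stands along its own -x axis. The rim outside the peg's circle (76 to 115 mm from the axis) is flat and empty, for braking: a fingertip pressed on it with a few newtons stops the disc almost at once.
- peg_top (a point): top of the round upright steel peg on the disc: 12 mm diameter, 26 mm tall, 70 mm from the axis; its top is 86 mm over the bench. It is both what is flicked and the mark that must stop at the pointer.
- mark_point (a point): fixed point in the air, 70 mm from the axis towards the pointer and 86 mm over the bench: where the peg's top is when the peg is exactly at the pointer.
- pointer_tip (a point): inner tip of the fixed pointer wedge, 121 mm from the axis, 65 mm over the bench
- dish: shut white Petri dish, 60 mm across and 15 mm tall, loose on the middle of the disc; origin under its centre. Turns with the disc; leave alone
- tube_rack: orange tube rack 78 x 155 x 45 mm (tube caps to 61 mm) on the bench, loose; origin under its centre; leave alone
- tip_box: pipette-tip box 85 x 125 x 57 mm on the bench, loose; origin under its centre; leave alone
- bottle: small reagent bottle 60 mm across, 110 mm tall, loose; origin under its centre; leave alone

How it is judged (in metres and radians):
On the way, in this order (a step that is already met when the one before it is completed fails the run):
1. the disc, spinning counter-clockwise with nothing touching it, has carried the peg past the pointer (value of joint spindle above 1 rad and velocity of joint spindle above 0.3 rad/s and contact force between each of the arm, the fingers and disc below 0.02 N), for 0.2 s.
2. a fingertip on the disc has brought it to rest with the peg at the pointer, within 16 mm (contact force between the fingers and disc above 0.1 N and angular speed of disc below 0.15 rad/s and horizontal distance between peg_top and mark_point below 0.016 m).
At the end, for the whole second after the job is handed in: the disc stands still (under 0.05 rad/s) with the peg within 16 mm (about 13 degrees) of its place at the pointer, at least one pass after the first, and the dish is still centred within 10 mm (horizontal distance between peg_top and mark_point below 0.016 m and angular speed of disc below 0.05 rad/s and value of joint spindle above 5 rad and horizontal distance between dish and disc below 0.01 m); the robot touches nothing.
It fails at once if once it has spun past the pointer, the disc is braked to a stop or pushed round slowly (0.03 to 0.3 rad/s, fingers touching) with the peg more than 30 mm from its place at the pointer (value of joint spindle above 1 rad and contact force between the fingers and disc above 0.1 N and angular speed of disc between 0.03 and 0.3 rad/s and horizontal distance between peg_top and mark_point above 0.03 m).
It fails at once if once it has spun past the pointer, the disc runs down by itself or is left standing (untouched, under 0.1 rad/s) with the peg more than 20 mm from its place at the pointer (value of joint spindle above 1 rad and contact force between the fingers and disc below 0.02 N and angular speed of disc below 0.1 rad/s and horizontal distance between peg_top and mark_point above 0.02 m).
It fails at once if the disc is turned clockwise by more than a little (velocity of joint spindle below -0.8 rad/s).
It fails at once if the dish is lifted or pushed off centre by more than 15 mm (height (world z) of dish above 0.075 m or horizontal distance between dish and disc above 0.015 m).
It fails at once if the rack, tip box or bottle is moved more than 20 mm or lifted (distance of any of tube_rack, tip_box, bottle from where it was at the start of the episode above 0.02 m).
It also fails if it takes over 48 s, if anything falls off the work surface, if the arm or the gripper's body presses on something with over 40 N, if the wrist force passes 120 N, or if a joint passes its speed limit or range.

ROBOT

A 6-joint arm with a two-finger parallel gripper is mounted at the origin on the work surface. World frame = base frame: x ahead of the robot, y to its left, z up, the work surface at z = 0. Lengths are in mm, angles in rad, forces in N, time in s.
With the tool pointing down it reaches from about 350 to 975 mm from the base axis. Payload 17.4 kg.
Tool frame: the origin (TCP) lies midway between the tips of the shut fingers; the grasp point (between the pads) lies 19 mm behind it; z points along the fingers, y is the line along which they close (so a half turn about z gives the same grasp; the last joint's range is limited). The gripper opens to 85 mm and grips with 20 to 120 N. Pads are 22 mm wide; open, the fingers measure 114 mm over their backs; the gripper's body (76 mm by 85 mm) begins 54 mm behind the grasp point. The pads swing forward as they close: fully open they stand 13 mm farther back than shut.
Start: joints at [-1.353, 0.116, 1.442, -0, 1.584, -0.038], TCP at [170.778, -653.045, 231.303] pointing down, gripper open.
Joint ranges: [-2.83, 2.83], [-0.83, 2.19], [0.07, 2.5], [-1.14, 4.28], [0.01, 3], [-2.97, 2.97]. Speed limits (rad/s): [1.89, 1.89, 2.22, 3.14, 3.14, 3.14].

INTERFACE

Orientations are given as a unit quaternion [x, y, z, w].
In Python, from plant import env, eyes, ticket gives the robot as it stands.
- The arm moves only by the shell command python3 -m handwheel 'ROWS' [OPENING] [FORCE]. ROWS is JSON, a list of rows, each a list of 4 numbers: the shift along the world's x, y, z in mm, then the turn about the world's z in degrees. A call has 1 to 12 rows; each row shifts and turns the commanded pose from where the row before left it; what a row does not reach is not made up. A row lasts 1/10 s, in which the tool goes at most 50 mm and 8.59 degrees, less where a joint would pass 70% of its speed; a pose out of reach is approached as far as the arm can. A call with a gripper value outside its range is refused whole. OPENING is the finger opening in mm, from 0 to 85.4, set as the call begins (- or left out, the last holds). The fingers move at their own pace and stop on an object; FORCE is the grip in N (left out, the last holds). Time passes only in rows, so rows that do not move let the fingers close. It gives the time, the measured TCP pose, the force, the opening and the grip force at its end, in the units of the state.
- env.state(): the state, without advancing time (a new reading comes with each control period).
- eyes.read_camera(name): name is "scene" or "side" or "wrist"; returns the picture (480x640x3 uint8, red, green, blue); there is no depth.
- eyes.get_calibration(name): a dict with "camera_matrix" (3x3 intrinsics, pixels), "eye" and "orientation" of the camera in the world. Camera axes: x right, y down, z forward; pixel columns grow to the right and rows downward; lengths in mm; the calibration is good to about 2 mm. A picture is of the moment at which its call begins: read the wrist's pose just before it. get_calibration takes no time and is no camera call; for the wrist camera it gives the pose at the moment of the call.
- ticket.close_job(): hands the job in; it is judged then, once.
The state is a dict: "clock": time; "q": joint angles; "qd": joint speeds; "effort": joint torques, N m; "position": TCP position; "tool_rot": TCP orientation; "ft_force": force on the tool from outside, world axes, zero at the start; "torque": the same for the moment, N m; "grip_width": opening from 0.0 (shut) to 1.0 (fully open); "grip_force": force on a finger pad.
Only numpy, scipy, OpenCV 4.12 (cv2) and the standard library are available. Lean on these libraries where they do the work, as an engineer would, in place of code of your own. Each camera call takes 0.05 s, during which the arm holds its last target. There are 200 camera calls.

## Working session

There is one attempt and no reset: what is moved stays moved. The work goes in short steps, Python scripts to look and compute and a shell command to move; the robot and the scene stay as the last step left them, time stands still between calls to the robot, and variables do not carry over. Pictures are saved under pics/ and viewed, at most 10 in all, crops included, and the job is handed in when it is done.

```bash
ls; mkdir -p pics
python3 - <<'E'
from plant import env, eyes, ticket
import cv2,numpy as np
s=env.state();print(s['clock'],s['position'],s['tool_rot'],s['grip_width'])
for n in("scene","side"):
    im=eyes.read_camera(n);cv2.imwrite(f"pics/{n}0.png",im[:,:,::-1]);print(n,eyes.get_calibration(n))
E
```

```text
pics
0.0 [ 170.73006767 -652.8550561   230.53660657] [ 9.91831596e-01  1.27552884e-01 -5.70446251e-05 -5.85977429e-04] 1.0019391918523581
scene {'camera_matrix': array([[487.57115568,   0.        , 316.56654852],
       [  0.        , 487.57115568, 244.09360815],
       [  0.        ,   0.        ,   1.        ]]), 'eye': array([1254.24353739,  489.0766531 , 1060.69965419]), 'orientation': array([ 0.43445205,  0.83424981, -0.3051851 , -0.14879763])}
side {'camera_matrix': array([[487.25806268,   0.        , 316.38008748],
       [  0.        , 487.25806268, 242.53190782],
       [  0.        ,   0.        ,   1.        ]]), 'eye': array([  558.38142222, -1073.55190202,   776.97719094]), 'orientation': array([ 0.88060589, -0.02931416,  0.01030994, -0.47282941])}
```

View pics/scene0.png

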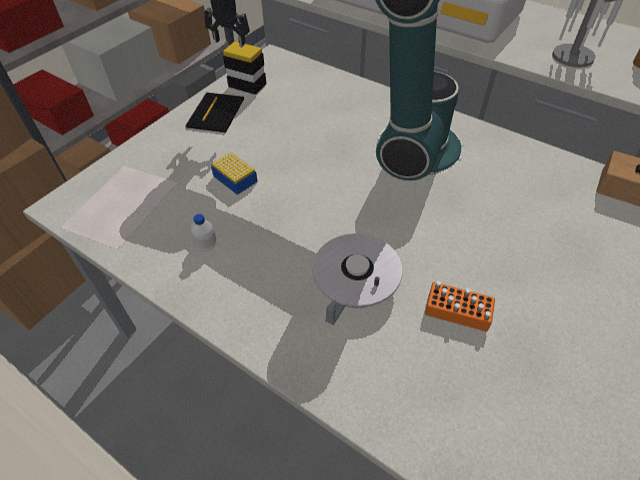

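View pics/side0.png

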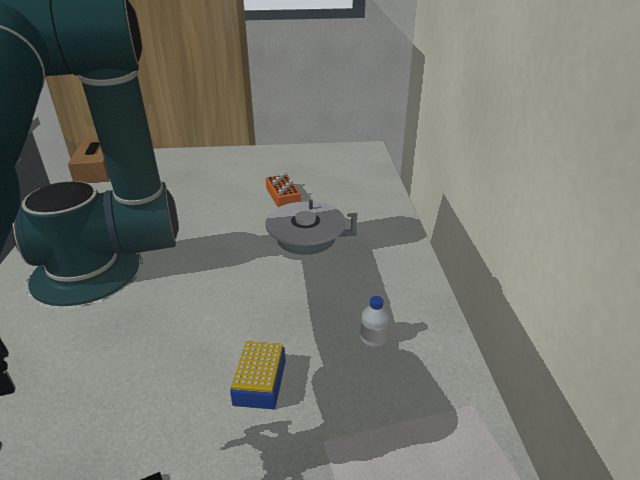

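The scene view shows the disc around (357,270), dish at (357,265), peg at (376,284) and pointer at (333,312). In the side view the disc is at (306,222), peg at (311,205) and pointer at (352,222).

```bash
cat > h.py <<'E'
import numpy as np,cv2
from scipy.spatial.transform import Rotation as R
def ray(c,u,v,z):
    K=c['camera_matrix'];d=R.from_quat(c['orientation']).apply([(u-K[0,2])/K[0,0],(v-K[1,2])/K[1,1],1]);e=c['eye']
    return (e+d*(z-e[2])/d[2])[:2]
def proj(c,p):
    q=R.from_quat(c['orientation']).inv().apply(np.array(p)-c['eye']);k=c['camera_matrix']@q;return k[:2]/k[2]
E
python3 - <<'E'
from plant import eyes
from h import *
sc=eyes.get_calibration("scene");sd=eyes.get_calibration("side")
print("rough centre",ray(sc,357.5,270,60),ray(sd,306,222,60))
print("peg",ray(sc,377,279,86),ray(sd,311,201,86));print("pointer top",ray(sc,333,305,68),ray(sd,352,213,68))
a=cv2.imread("pics/scene0.png")[220:340,290:430];b=cv2.imread("pics/side0.png")[190:265,255:365]
a=cv2.resize(a,(560,480),interpolation=cv2.INTER_CUBIC)
cv2.imwrite("pics/c1.png",a);cv2.imwrite("pics/c2.png",cv2.resize(b,None,fx=6,fy=6,interpolation=cv2.INTER_CUBIC))
E
```

```text
rough centre [597.33851796 130.65628608] [594.94444955 113.73032108]
peg [610.54095617 193.80435202] [613.52666891 188.97309154]
pointer top [724.19981405 141.04231113] [729.51825789 140.49697914]
```

View pics/c1.png

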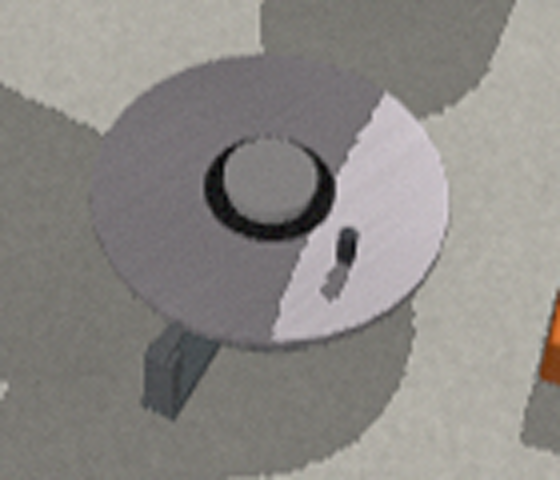

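View pics/c2.png

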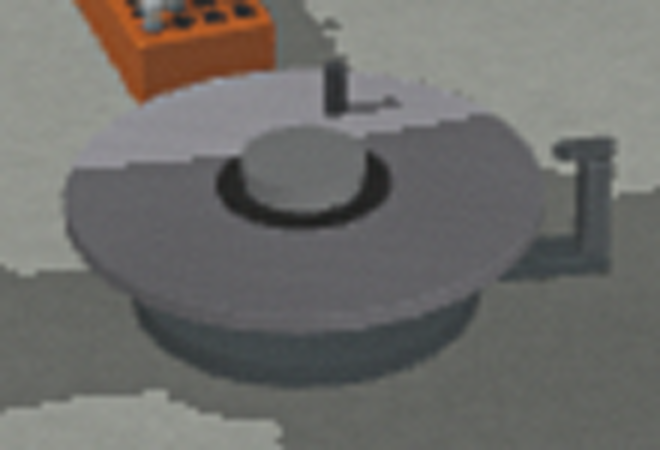

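The crops show the disc rim, the black ring and dish. The peg top is at crop1 (347,231) and crop2 (335,62), the pointer post top at crop1 (165,338) and crop2 (597,143), and the wedge tip at crop2 (555,150).

Run:
```python
from plant import eyes
from h import *
from scipy.optimize import least_squares
sc=eyes.get_calibration("scene");sd=eyes.get_calibration("side")
f=lambda x,y,z:ray(sc,290+x/4-.4,220+y/4-.4,z); g=lambda x,y,z:ray(sd,255+x/6-.4,190+y/6-.4,z)
A=np.array([f(*p,60) for p in[(91,190),(260,55),(448,195),(270,343),(385,92),(120,115)]])
B=np.array([g(*p,60) for p in[(66,190),(544,195),(330,68),(310,327),(490,115)]])
for P in(A,B):
    r=least_squares(lambda c:np.hypot(*(P-c[:2]).T)-115,[600,120]);print(r.x,r.fun.round(1))
print("dish",f(271,180,75),g(305,150,75))
print("peg",f(347,231,86),g(335,62,86));print("post",f(165,338,68),g(597,143,68),"tip",g(555,150,65))
# neighbours
print("bottle",ray(sc,199,217,110),ray(sd,376,301,110));print("box",ray(sc,234,165,57),ray(sd,261,363,57))
print("rack",ray(sc,461,300,50),ray(sd,283,186,50))
```

```text
[590.87140459 124.70864351] [-0.9  0.  -1.1 -0.1 -0.  -0.3]
[593.29535005 119.28153194] [-1.5 -1.2  4.3  3.8 -1. ]
dish [592.98746036 126.61686188] [594.34819754 129.81098323]
peg [607.17253518 189.94762142] [612.19771575 195.64483193]
post [725.03072103 135.37812744] [735.25541716 137.54864173] tip [715.01404358 137.58622329]
bottle [ 721.17637277 -293.53585779] [ 724.63668571 -299.78442578]
box [ 469.47703477 -402.30150808] [ 484.33885968 -405.59707481]
rack [524.49895342 383.84740009] [530.2231718  363.91901558]
```

```bash
python3 -m handwheel '[[24,42.3,0,-0.73],[24,42.3,0,-0.73],[24,42.3,0,-0.73],[24,42.3,0,-0.73],[24,42.3,0,-0.73],[24,42.3,0,-0.73],[24,42.3,0,-0.73],[24,42.3,0,-0.73],[24,42.3,0,-0.73],[24,42.3,0,-0.73]]' 0 && python3 -m handwheel '[[24,42.3,-5,-0.73],[24,42.3,-5,-0.73],[24,42.3,-5,-0.73],[24,42.3,-5,-0.73],[24,42.3,-5,-0.73],[24,42.3,-5,-0.73],[24,42.3,-5,-0.73],[24,42.3,-5,-0.73],[24,42.3,-5,-0.73],[24,42.3,-5,-0.73],[0,0,0,0]]'
```

```text
clock: 1.1
position: [411.2, -228.1, 231.2]
tool_rot: [0.998, 0.064, 0.0, 0.0]
ft_force: [0.5, -0.5, 0.1]
grip_width: 0.0
grip_force: 0.0
clock: 2.2
position: [651.6, 197.2, 178.6]
tool_rot: [1.0, 0.002, -0.001, -0.0]
ft_force: [-1.0, 0.1, -0.1]
grip_width: -0.003
grip_force: 0.0
```

Run:
```python
from plant import eyes,env
import cv2
c=eyes.get_calibration("wrist");print(c);im=eyes.read_camera("wrist");cv2.imwrite("pics/w1.png",im[:,:,::-1]);print(env.state()['position'])
```

```text
{'camera_matrix': array([[354.2567599 ,   0.        , 327.46829771],
       [  0.        , 354.2567599 , 239.15682829],
       [  0.        ,   0.        ,   1.        ]]), 'eye': array([732.92262384, 197.26928948, 320.27897389]), 'orientation': array([ 0.69971404, -0.69636345, -0.11239558,  0.11333774])}
[650.94099586 195.10597173 179.23967953]
```

View pics/w1.png

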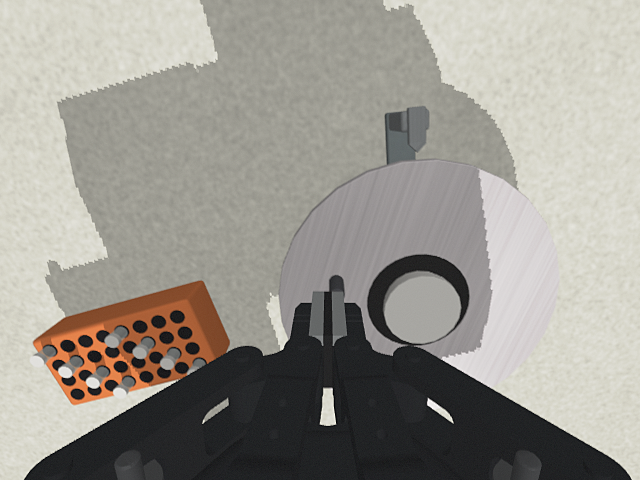

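The wrist view shows the fingertips at (328,293), the peg top just ahead at (336,281), the pointer tip at (416,150) and the dish at (423,307).

Run:
```python
from plant import eyes
from h import *
from scipy.optimize import least_squares
c=eyes.get_calibration("wrist")
A=np.array([ray(c,*p,60) for p in[(280,275),(558,275),(437,159),(340,191),(520,193),(300,225)]])
r=least_squares(lambda k:np.hypot(*(A-k).T)-115,[592,125]);print(r.x,r.fun.round(1))
print("peg",ray(c,336,281,86),"tip",ray(c,416,150,66),"post",ray(c,419,112,68),"dish",ray(c,423,307,75),"finger",ray(c,328,294,179))
```

```text
[590.68042243 120.50076721] [-0.4 -0.7  1.4 -1.9 -0.1  0.9]
peg [622.17086482 188.23841712] tip [713.61951577 132.84977318] post [738.6204344  133.39161412] dish [595.01329428 119.63520528] finger [659.34145625 194.49304919]
```

```bash
python3 -m handwheel '[[0,-1,-36,0],[0,-1,-36,0],[0,0,-36,0],[0,0,0,0]]'
```

```text
clock: 2.65
position: [648.1, 189.4, 68.2]
tool_rot: [1.0, 0.0, -0.004, 0.001]
ft_force: [-0.8, -0.0, -0.7]
grip_width: 0.0
grip_force: 0.0
```

Run:
```python
from plant import eyes
import cv2
im=eyes.read_camera("scene");cv2.imwrite("pics/s2.png",cv2.resize(im[200:360,280:480,::-1],(800,640))[:600])
```

```text
(no output)
```

View pics/s2.png

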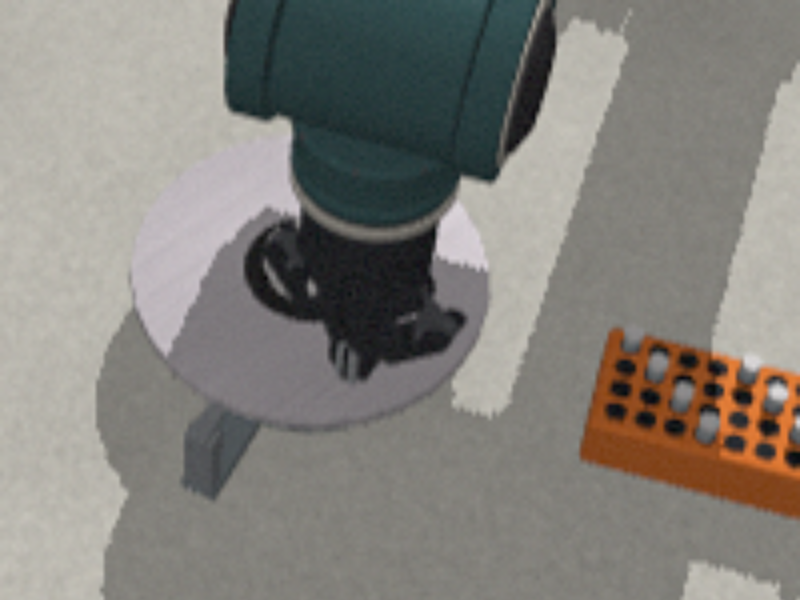

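The finger is down over the disc at crop (352,365), on the +x side of the peg, which it hides. Flicking now, then lifting.

```bash
python3 -m handwheel '[[-12,1,0,0],[-24,0,0,0],[-29,0,0,0],[-29,-5,0,0],[-10,6,40,0],[0,0,45,0]]'
python3 - <<'E'
from plant import eyes,env
import cv2
for i in range(3):
    t=env.state()['clock'];im=eyes.read_camera("scene");cv2.imwrite(f"pics/f{i}.png",im[:,:,::-1]);print(t)
s=[cv2.resize(cv2.imread(f"pics/f{i}.png")[220:330,300:420],(400,366)) for i in (0,2)]
cv2.imwrite("pics/f.png",cv2.hconcat(s))
E
```

```text
clock: 3.3
position: [544.5, 193.1, 160.9]
tool_rot: [1.0, 0.001, 0.0, -0.0]
ft_force: [1.4, 0.7, 0.6]
grip_width: -0.0
grip_force: 0.0
3.3
3.35
3.4
```

View pics/f.png

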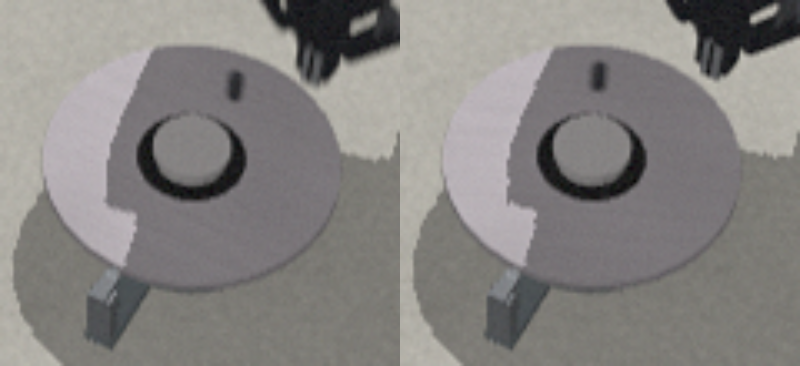

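```bash
cat >> h.py <<'E'
def pegang(c,im,ctr=(592,122),lim=(55,85)):
    m=(im.max(2)<75).astype(np.uint8); v,u=np.nonzero(m[225:310,305:410]); v+=225;u+=305
    P=np.array([ray(c,a,b,74) for a,b in zip(u,v)])-ctr
    r=np.hypot(*P.T);P=P[(r>lim[0])&(r<lim[1])]
    if len(P)<4:return None,len(P)
    m=P.mean(0);return np.degrees(np.arctan2(m[1],m[0])),len(P)
E
python3 -m handwheel '[[-25,-35,0,0],[-26,-36,0,0],[0,0,-28,0],[0,0,-25,0],[0,0,0,0]]'
python3 - <<'E'
from plant import eyes,env
from h import *
sc=eyes.get_calibration("scene")
for i in range(3):
    print([3.3,3.35,3.4][i],pegang(sc,cv2.imread(f"pics/f{i}.png")))
for i in range(5):
    t=env.state()['clock'];im=eyes.read_camera("scene");cv2.imwrite(f"pics/g{i}.png",im[:,:,::-1]);print(t,pegang(sc,im))
print(env.state()['position'])
E
```

```text
clock: 3.95
position: [494.1, 121.4, 103.3]
tool_rot: [1.0, 0.0, -0.001, 0.0]
ft_force: [0.2, -0.4, 0.6]
grip_width: 0.0
grip_force: 0.0
3.3 (np.float64(-178.74167331633265), 26)
3.35 (np.float64(-166.70978294096884), 25)
3.4 (np.float64(-154.1158790262169), 23)
3.95 (np.float64(-19.183548148636678), 23)
4.0 (np.float64(-8.245617586716874), 30)
4.05 (np.float64(3.594396076055767), 30)
4.1 (np.float64(15.428311548485347), 27)
4.15 (np.float64(26.93858451796568), 29)
[496.40086573 122.21683003 106.96448891]
```

```bash
python3 -m handwheel '[[-2,0,-15,0],[0,0,-15,0],[0,0,-8,0],[0,0,0,0],[0,0,0,0]]'
python3 - <<'E'
from plant import eyes,env
from h import *
sc=eyes.get_calibration("scene");z=[]
for i in range(8):
    s=env.state();z.append(s['position']);t=s['clock'];im=eyes.read_camera("scene");cv2.imwrite(f"pics/h{i}.png",im[:,:,::-1]);print(round(t,3),pegang(sc,im))
print(np.mean(z,0),np.std(z,0))
E
```

```text
clock: 4.7
position: [493.8, 121.9, 67.1]
tool_rot: [1.0, 0.001, -0.0, 0.0]
ft_force: [0.6, 0.3, 0.2]
grip_width: 0.001
grip_force: 0.0
4.7 (np.float64(144.24819714399734), 34)
4.75 (np.float64(154.99471791014315), 30)
4.8 (np.float64(165.1362643573501), 31)
4.85 (np.float64(175.5483635918137), 30)
4.9 (np.float64(-174.44305215895494), 27)
4.95 (np.float64(-164.62016632037276), 26)
5.0 (np.float64(-154.1158790262169), 23)
5.05 (np.float64(-144.1283786909725), 29)
[493.96823085 121.98944305  67.62091138] [0.10395083 0.02271628 0.22031029]
```

```bash
python3 -m handwheel '[[0,0,0,0],[0,0,0,0],[0,0,0,0],[0,0,0,0],[0,0,0,0]]' >/dev/null
cat > m.py <<'E'
from plant import eyes,env
from h import *
import json,os,sys
sc=eyes.get_calibration("scene");D=json.load(open("d.json")) if os.path.exists("d.json") else [[3.35,-166.7],[3.4,-154.1],[3.95,-19.2],[4.0,-8.2],[4.05,3.6],[4.1,15.4],[4.15,26.9],[4.7,144.2],[4.75,155],[4.8,165.1],[4.85,175.5],[4.9,185.6],[4.95,195.4],[5.0,205.9],[5.05,215.9]]
for i in range(int(sys.argv[1])):
    t=env.state()['clock'];im=eyes.read_camera("scene");a,n=pegang(sc,im)
    if a is not None:
        p=D[-1][1]+(3*(t-D[-1][0])*57.3 if len(sys.argv)<3 else float(sys.argv[2])*(t-D[-1][0])*57.3)
        D.append([t,a+360*round((p-a)/360)])
cv2.imwrite("pics/last.png",im[:,:,::-1])
json.dump(D,open("d.json","w"))
A=np.array(D);t=A[:,0];y=np.radians(A[:,1]-5);t0=t[-1]
# w' = -c - b*w : fit
from scipy.optimize import least_squares
from scipy.integrate import solve_ivp
def sim(k,tt):
    y0,w0,c,b=k;s=tt-t[0];e=np.exp(-b*s);return y0+(w0+c/b)*(1-e)/b-c/b*s
r=least_squares(lambda k:np.r_[(sim(k,t)-y)/.03,(k[2]-.3)/.2,(k[3]-.05)/.07],[y[0],4.2,.3,.05],bounds=([-9,0,0,1e-3],[9,9,2,1]))
k=r.x;print("k",k.round(3),"res",np.std(sim(k,t)-y).round(3),"last",t[-1],round(y[-1],3))
W=lambda s:(k[1]+k[2]/k[3])*np.exp(-k[3]*s)-k[2]/k[3]
T=np.arange(t[-1],t[-1]+15,.01);Y=sim(k,T);w=W(T-t[0])
print("now w",w[0].round(2))
for n in range(1,6):
    j=np.nonzero((Y>2*np.pi*n)&(w>0))[0]
    if len(j) and j[0]>0:print(n,"t",T[j[0]].round(2),"w",w[j[0]].round(2))
j=np.nonzero(w<0)[0];print("stop angle/2pi",(Y[j[0]]/2/np.pi).round(2) if len(j) else None)
E
python3 m.py 4
```

```text
k [-2.955  4.283  0.171  0.061] res 0.032 last 5.75 6.156
now w 3.32
1 t 5.8 w 3.3
2 t 7.95 w 2.55
3 t 10.97 w 1.65
stop angle/2pi 3.92
```

```bash
python3 -m handwheel '[[0,0,0,0],[0,0,0,0],[0,0,0,0],[0,0,0,0],[0,0,0,0]]' >/dev/null;python3 m.py 4
```

```text
k [-2.959  4.293  0.195  0.057] res 0.029 last 6.45 8.336
now w 3.04
2 t 7.98 w 2.5
3 t 11.13 w 1.52
stop angle/2pi 3.73
```

```bash
python3 -m handwheel '[[0,0,-2,0],[0,0,-2,0],[0,0,0,0],[0,0,0,0],[0,0,0,0],[0,0,0,0],[0,0,0,0],[0,0,0,0],[0,0,0,0],[0,0,0,0]]';python3 m.py 3 2.5; python3 -m handwheel '[[0,0,0,0],[0,0,0,0],[0,0,0,0],[0,0,0,0],[0,0,0,0],[0,0,0,0],[0,0,0,0],[0,0,0,0],[0,0,0,0],[0,0,0,0]]' >/dev/null;python3 m.py 3 2.3
```

```text
clock: 7.5
position: [493.8, 122.0, 63.3]
tool_rot: [1.0, 0.0, 0.0, -0.0]
ft_force: [0.3, 1.1, -0.4]
grip_width: -0.003
grip_force: 0.0
k [-2.964  4.298  0.31   0.029] res 0.029 last 7.6 11.541
now w 2.56
2 t 8.02 w 2.4
3 t 11.63 w 1.1
stop angle/2pi 3.29
k [-2.963  4.294  0.341  0.02 ] res 0.027 last 8.75 14.209
now w 2.11
3 t 11.76 w 0.99
stop angle/2pi 3.22
```

```bash
python3 -m handwheel '[[0,0,0,0],[0,0,0,0],[0,0,0,0],[0,0,0,0],[0,0,0,0],[0,0,0,0],[0,0,0,0],[0,0,0,0],[0,0,0,0],[0,0,0,0]]';python3 m.py 3 2; python3 -m handwheel '[[0,0,0,0],[0,0,0,0],[0,0,0,0],[0,0,0,0]]' >/dev/null;python3 m.py 3 1.6; tail -c 150 d.json
```

```text
clock: 9.8
position: [493.8, 121.9, 63.3]
tool_rot: [1.0, 0.0, -0.0, 0.0]
ft_force: [-0.5, 0.1, 0.8]
grip_width: 0.001
grip_force: 0.0
k [-2.960e+00  4.281e+00  4.060e-01  1.000e-03] res 0.027 last 9.9 16.3
now w 1.6
3 t 12.1 w 0.71
stop angle/2pi 3.1
k [-2.963  4.29   0.374  0.011] res 0.027 last 10.45 17.186
now w 1.42
3 t 11.94 w 0.84
stop angle/2pi 3.15
004190376533], [9.85, 933.9726113382317], [9.9, 938.8993426081433], [10.35, 981.5291836656212], [10.4, 985.4212867689622], [10.45, 989.7098516274289]]
```

```bash
python3 -m handwheel '[[0,0,0,0],[0,0,0,0],[0,0,0,0],[0,0,0,0],[0,0,0,0]]'>/dev/null;python3 m.py 4 1.3;  tail -c 150 d.json
```

```text
k [-2.976  4.32   0.312  0.031] res 0.03 last 11.15 18.183
now w 1.22
3 t 11.78 w 1.0
stop angle/2pi 3.24
7689622], [10.45, 989.7098516274289], [11.0, 1035.0336498508607], [11.05, 1038.798266634688], [11.1, 1042.1837671381145], [11.15, 1046.8153037302945]]
```

```bash
python3 -m handwheel '[[0,0,0,0]]'>/dev/null;python3 m.py 2 1.2;  tail -c 75 d.json
```

```text
k [-2.977  4.323  0.308  0.033] res 0.029 last 11.35 18.399
now w 1.16
3 t 11.78 w 1.01
stop angle/2pi 3.25
46.8153037302945], [11.3, 1056.3338286696485], [11.35, 1059.1839652269994]]
```

```bash
python3 -m handwheel '[[0,0,0,0],[0,0,0,0],[0,0,-5.5,0],[0,0,-1,0],[0,0,0,0]]'; python3 m.py 3 0;  tail -c 110 d.json
```

```text
clock: 11.9
position: [494.3, 122.4, 59.8]
tool_rot: [1.0, 0.001, 0.001, -0.0]
ft_force: [-18.5, -0.2, 37.8]
grip_width: -0.0
grip_force: 19.6
k [-2.953e+00  4.269e+00  4.000e-01  1.000e-03] res 0.051 last 12.0 18.755
now w 0.79
stop angle/2pi 3.13
.35, 1059.1839652269994], [11.9, 1079.5559307243457], [11.95, 1079.5049040140966], [12.0, 1079.5995394810448]]
```

```bash
python3 -m handwheel '[[0,0,4,0],[0,0,8,0],[0,0,25,0],[0,0,40,0],[0,0,40,0],[0,0,0,0],[0,0,0,0]]'; python3 m.py 3 0|head -1;  tail -c 110 d.json; python3 -c "
import cv2;a=cv2.imread('pics/last.png')[220:340,290:430];cv2.imwrite('pics/fin.png',cv2.resize(a,(560,480),interpolation=cv2.INTER_CUBIC))"
```

```text
clock: 12.75
position: [494.1, 122.0, 174.4]
tool_rot: [1.0, 0.0, 0.001, -0.0]
ft_force: [-0.6, -0.6, -0.2]
grip_width: 0.003
grip_force: 0.0
k [-3.055e+00  4.364e+00  4.250e-01  1.000e-03] res 0.126 last 12.85 18.753
12.0, 1079.5995394810448], [12.75, 1079.475674726777], [12.8, 1079.3191862666306], [12.85, 1079.475674726777]]
```

View pics/fin.png

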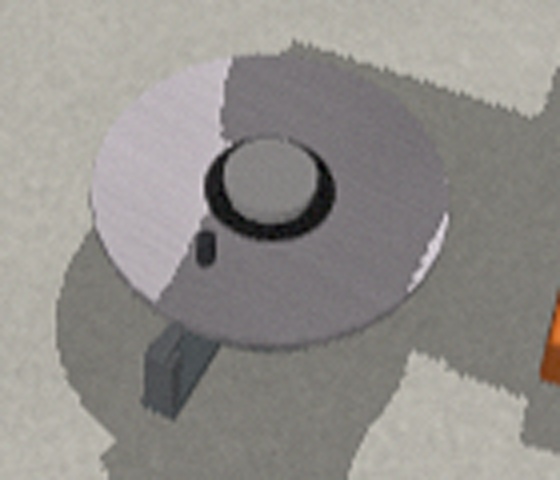

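The disc is at rest with the peg at crop (206,247), in line with the pointer at (170,345). The dish is still centred and the finger is clear.

```bash
python3 -c "
from plant import ticket
print(ticket.close_job())"
```

```text
the job is handed in; nothing more can be done
None
```

I flicked the turntable counter-clockwise and it ran freely past the pointer. I braked it at the first attempt on its fourth pass, where it stayed with the peg about 7 mm short of the mark by camera estimate (16 mm allowed) and the dish still centred; the job is handed in at about 13 s, with no verdict returned.

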